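# Set out the feed bottles of a bioreactor

### The arm

A 6-joint arm with a two-finger parallel gripper is mounted at the origin on the work surface. World frame = base frame: x ahead of the robot, y to its left, z up, the work surface at z = 0. Lengths are in m, angles in rad, forces in N, time in s.
With the tool pointing down it reaches from about 0.3 to 0.875 m from the base axis. Payload 6.4 kg.
Tool frame: the origin (TCP) lies midway between the tips of the shut fingers; the grasp point (between the pads) lies 19 mm behind it; z points along the fingers, y is the line along which they close (so a half turn about z gives the same grasp; the last joint's range is limited). The gripper opens to 85 mm and grips with 20 to 120 N. Pads are 22 mm wide; open, the fingers measure 114 mm over their backs; the gripper's body (76 mm by 85 mm) begins 54 mm behind the grasp point. The pads swing forward as they close: fully open they stand 13 mm farther back than shut.
Start: joints at [1.133, 0.181, 1.607, -0, 1.354, -0.206], TCP at [0.132, 0.56, 0.202] pointing down, gripper open.
Joint ranges: [-2.99, 2.99], [-0.89, 2.07], [0.3, 2.58], [-1.14, 4.28], [0, 2.63], [-3.12, 3.12]. Speed limits (rad/s): [2.57, 2.57, 3.01, 3.14, 3.14, 3.14].

### API

Orientations are given as a unit quaternion [x, y, z, w].
In Python, from workcell import robot gives the robot as it stands.
- The arm moves only by the tool send_rows, never from a script. Its argument "motion" is a list of rows, each an object of numbers: "claw": the opening, from -1 (shut) to 1 (fully open); "tx", "ty", "tz": the shift along the tool's x, y, z in m; "ax", "ay", "az": the turn, a rotation vector about the tool's x, y, z in degrees. In form: [{"claw": .., "tx": .., "ty": .., "tz": .., "ax": .., "ay": .., "az": ..}, ...]. A call has exactly 5 rows; each row shifts and turns the commanded pose from where the row before left it, along the tool's axes as they then stand; what a row does not reach is not made up. A row lasts 1/12 s, in which the tool goes at most 41.7 mm and 7.16 degrees, less where a joint would pass 70% of its speed; a pose out of reach is approached as far as the arm can. A call with a gripper value outside its range is refused whole. The fingers move at their own pace and stop on an object; "force" is the grip in N (left out, the last holds). Time passes only in rows, so rows that do not move let the fingers close, or fill a call up. It gives the time, the measured TCP pose, the force, the opening and the grip force at its end, in the units of the state.
- robot.state(): the state, without advancing time (a new reading comes with each control period).
- robot.get_image(name): name is "side" or "top" or "wrist"; returns a dict with "color" (400x640x3 uint8, red, green, blue), "fx", "fy", "cx", "cy" (pixels), "R" (3x3) and "t" (3): a world point X has camera coordinates R X + t; the wrist camera has in their place "mount" (4x4, takes a point from camera to tool coordinates, whose origin is the TCP and whose axes are the flange's). Camera axes: x right, y down, z forward; pixel columns grow to the right and rows downward; lengths in m; the calibration is good to about 2 mm. The wrist camera is an equidistant fisheye: a pixel r from the principal point sees the ray r / f radians off the axis. A picture is of the moment at which its call begins: read the wrist's pose just before it. There is no depth.
- robot.hand_in(): hands the job in; it is judged then, once.
The state is a dict: "clock": time; "joints": joint angles; "dq": joint speeds; "effort": joint torques, N m; "eef_pos": TCP position; "ee_rot": TCP orientation; "wrist_force": force on the tool from outside, world axes, zero at the start; "ft_torque": the same for the moment, N m; "gripper_width": finger opening in m; "grip_force": force on a finger pad.
Only numpy, scipy, OpenCV 4.12 (cv2) and the standard library are available. Lean on these libraries where they do the work, as an engineer would, in place of code of your own. Each camera call takes 0.05 s, during which the arm holds its last target. There are 200 camera calls.

### The job

Get the bioreactor's feed station ready: stand each of the four colour-capped bottles in the bottle stand whose ring has the colour of its cap (orange, green, blue, yellow), upright and fully down on the stand's floor. They are glass: set them down gently, do not drop or tip them, and leave the white-capped bottle and the steel beaker where they are, standing.

Things in the scene. Friction and masses are not known exactly. Their poses are not given: they have to be found in the camera images.
- bottle_orange: Lab bottle of clear glass with white paper label and orange screw cap, thin orange stripe on the label; upright, loose, about 220 g. Body 56 mm across up to 64 mm height, then a shoulder to a 35 mm neck; cap 42 mm across, 84 to 108 mm above the underside (grip here). Origin: centre of the underside; z up.
- bottle_green: Lab bottle of clear glass with white paper label and green screw cap, thin green stripe on the label; upright, loose, about 220 g. Body 56 mm across up to 64 mm height, then a shoulder to a 35 mm neck; cap 42 mm across, 84 to 108 mm above the underside (grip here). Origin: centre of the underside; z up.
- bottle_blue: Lab bottle of clear glass with white paper label and blue screw cap, thin blue stripe on the label; upright, loose, about 220 g. Body 56 mm across up to 64 mm height, then a shoulder to a 35 mm neck; cap 42 mm across, 84 to 108 mm above the underside (grip here). Origin: centre of the underside; z up.
- bottle_yellow: Lab bottle of clear glass with white paper label and yellow screw cap, thin yellow stripe on the label; upright, loose, about 220 g. Body 56 mm across up to 64 mm height, then a shoulder to a 35 mm neck; cap 42 mm across, 84 to 108 mm above the underside (grip here). Origin: centre of the underside; z up.
- stand_orange: Bottle stand fixed to the bench, wherever it stands: a round shallow cup with its rim ring in orange and a grey floor. Outer diameter 92 mm, inner 76 mm; ring top 18 mm above the bench, its floor 6 mm above the bench. Origin: centre of its underside, at bench height; z up.
- stand_green: Bottle stand fixed to the bench, wherever it stands: a round shallow cup with its rim ring in green and a grey floor. Outer diameter 92 mm, inner 76 mm; ring top 18 mm above the bench, its floor 6 mm above the bench. Origin: centre of its underside, at bench height; z up.
- stand_blue: Bottle stand fixed to the bench, wherever it stands: a round shallow cup with its rim ring in blue and a grey floor. Outer diameter 92 mm, inner 76 mm; ring top 18 mm above the bench, its floor 6 mm above the bench. Origin: centre of its underside, at bench height; z up.
- stand_yellow: Bottle stand fixed to the bench, wherever it stands: a round shallow cup with its rim ring in yellow and a grey floor. Outer diameter 92 mm, inner 76 mm; ring top 18 mm above the bench, its floor 6 mm above the bench. Origin: centre of its underside, at bench height; z up.
- bottle_white: Lab bottle of clear glass with white paper label and white screw cap, thin white stripe on the label; upright, loose, about 220 g. Body 56 mm across up to 64 mm height, then a shoulder to a 35 mm neck; cap 42 mm across, 84 to 108 mm above the underside (grip here). Origin: centre of the underside; z up. Not part of the job: leave it.
- steel_beaker: Open stainless steel beaker, 68 mm diameter at the rim, 85 mm high, loose, not part of the job: stays where it is. Origin: centre of the underside; z up.

How it is judged:
By the outcome, as a careful person would: the job done as asked, in the order asked, and still so for the second after the job is handed in, with the robot touching nothing.
It also fails if it takes over 102 s, if anything falls off the work surface, if the arm or the gripper's body presses on something with over 40 N, if the wrist force passes 120 N, or if a joint passes its speed limit or range.

## Working session

There is one attempt and no reset: what is moved stays moved. The work goes in short steps, Python scripts to look and compute and a tool call to move; the robot and the scene stay as the last step left them, time stands still between calls to the robot, and variables do not carry over. Pictures are saved under pics/ and viewed, at most 14 in all, crops included, and the job is handed in when it is done.

Besides the shell and the picture viewer there is one more tool, called after "Call:" as name(argument=value, ...), one argument or row to a line, values as JSON. send_rows: Moves the arm, as the interface text tells. Its arguments: {"type":"object","properties":{"motion":{"type":"array","items":{"type":"object","properties":{"claw":{"type":"number"},"tx":{"type":"number"},"ty":{"type":"number"},"tz":{"type":"number"},"ax":{"type":"number"},"ay":{"type":"number"},"az":{"type":"number"}}}},"force":{"type":"number"}},"required":["motion"]}

```bash
ls; mkdir -p pics
python3 - <<'E'
from workcell import robot
import cv2,numpy as np,json
s=robot.state();print({k:np.round(v,3).tolist() for k,v in s.items()})
for n in ("top","side"):
    d=robot.get_image(n);cv2.imwrite(f"pics/{n}0.png",d["color"][:,:,::-1]);print(n,{k:np.round(d[k],3).tolist() for k in d if k!="color"})
    np.savez(f"pics/{n}0.npz",**d)
E
```

```text
pics
{'clock': 0.0, 'joints': [1.133, 0.182, 1.608, 0.0, 1.354, -0.206], 'dq': [0.0, 0.001, -0.0, 0.001, 0.002, -0.0], 'effort': [0.003, -44.488, -35.134, 0.0, 0.009, 0.0], 'eef_pos': [0.132, 0.559, 0.202], 'ee_rot': [0.116, 0.993, -0.001, -0.0], 'wrist_force': [-0.057, 0.285, -0.0], 'ft_torque': [0.043, -0.015, -0.012], 'grip_force': 0.0, 'gripper_width': 0.085}
top {'fx': 466.572, 'fy': 466.572, 'cx': 311.083, 'cy': 197.258, 'R': [[0.022, -1.0, -0.021], [-0.987, -0.018, -0.16], [0.16, 0.025, -0.987]], 't': [0.006, 0.498, 1.24]}
side {'fx': 483.02, 'fy': 483.02, 'cx': 323.816, 'cy': 200.344, 'R': [[0.975, -0.222, 0.013], [-0.166, -0.763, -0.625], [0.149, 0.607, -0.781]], 't': [-0.519, 0.112, 1.324]}
```

View pics/top0.png

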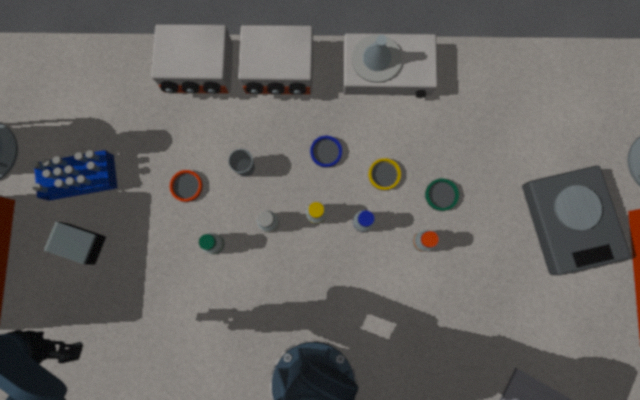

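View pics/side0.png

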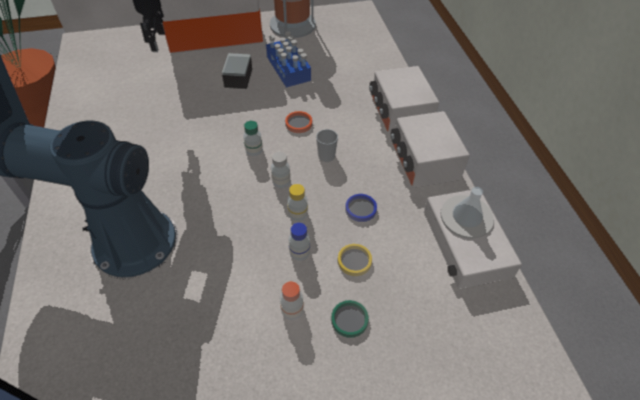

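Top view: the stands are orange (186,186), blue (327,151), yellow (386,174) and green (443,195). The caps are green (208,242), white (268,220), yellow (316,211), blue (366,219) and orange (429,240), and the beaker is at (241,161). The side view agrees.

```bash
cat > h.py <<'E'
import cv2,numpy as np
from scipy.optimize import least_squares
H={'orange':[(0,13),(170,180)],'yellow':[(20,34)],'green':[(65,92)],'blue':[(108,130)]}
def load(n): return dict(np.load(f"pics/{n}.npz"))
def project(d,X):
    p=d['R']@np.asarray(X)+d['t']; return np.array([d['fx']*p[0]/p[2]+d['cx'],d['fy']*p[1]/p[2]+d['cy']])
def ray(d,uv,z):
    r=d['R'].T@np.array([(uv[0]-d['cx'])/d['fx'],(uv[1]-d['cy'])/d['fy'],1]);c=-d['R'].T@d['t']
    return c+r*(z-c[2])/r[2]
def blobs(d,col,box):
    hsv=cv2.cvtColor(d['color'],cv2.COLOR_RGB2HSV);m=0
    for a,b in H[col]: m=m|cv2.inRange(hsv,(a,110,50),(b,255,255))
    k=np.zeros_like(m);x0,y0,x1,y1=box;k[y0:y1,x0:x1]=m[y0:y1,x0:x1]
    cs,_=cv2.findContours(k,cv2.RETR_EXTERNAL,cv2.CHAIN_APPROX_NONE)
    out=[]
    for c in cs:
        x,y,w,h=cv2.boundingRect(c)
        if len(c)>=12: out.append((np.array(cv2.fitEllipse(c)[0]) if w>22 else np.array([x+(w-1)/2,y+(h-1)/2]),(w,h),cv2.contourArea(c)))
    return out
BOX={'top':(150,125,480,260),'side':(225,100,400,345)}
def measure(views,cols=H):
    for c in cols:
        for n,d in views.items():
            for uv,wh,a in blobs(d,c,BOX[n]):
                big=wh[0]>22
                print(c,n,'stand' if big else 'cap',uv.round(1),wh,a,ray(d,uv,0.018 if big else 0.098).round(4))
E
python3 - <<'E'
from h import *
measure({n:load(n+'0') for n in('top','side')})
d=load('top0');print('white',ray(d,(268,217),.1),'beaker',ray(d,(241,160),.085))
E
```

```text
orange top cap [429.5 239. ] (18, 17) 219.0 [ 0.3854 -0.2917  0.098 ]
orange top stand [185.5 185.4] (34, 32) 799.5 [0.5287 0.3715 0.018 ]
orange side cap [290. 289.] (17, 15) 185.0 [ 0.3845 -0.2886  0.098 ]
orange side cap [385.5 123.5] (6, 12) 27.0 [0.7741 0.2088 0.098 ]
orange side stand [298.4 121.1] (27, 21) 412.0 [0.5287 0.3631 0.018 ]
yellow top cap [316.  209.5] (17, 16) 191.0 [0.4563 0.0011 0.098 ]
yellow top stand [384.4 173.6] (34, 32) 817.5 [ 0.5723 -0.1876  0.018 ]
yellow side stand [354.2 258.4] (34, 29) 732.0 [ 0.5709 -0.1932  0.018 ]
yellow side cap [296.  191.5] (15, 16) 171.5 [ 0.4537 -0.0005  0.098 ]
green top cap [206.5 242. ] (16, 15) 163.0 [0.366  0.2831 0.098 ]
green top stand [441.9 194.2] (33, 31) 758.5 [ 0.5166 -0.3467  0.018 ]
green side stand [349.6 317.3] (33, 34) 54.0 [ 0.5163 -0.3523  0.018 ]
green side cap [250.5 125. ] (12, 9) 66.0 [0.3673 0.2887 0.098 ]
blue top cap [365.5 218. ] (16, 17) 185.0 [ 0.4365 -0.1277  0.098 ]
blue top stand [325.9 150.9] (32, 31) 739.0 [ 0.6353 -0.0225  0.018 ]
blue side cap [298.5 229.5] (16, 14) 152.0 [ 0.4362 -0.126   0.098 ]
blue side stand [361.2 206.1] (29, 25) 537.5 [ 0.6362 -0.0278  0.018 ]
white [0.43397052 0.12557218 0.1       ] beaker [0.58855053 0.20576426 0.085     ]
```

Call:
send_rows(
  motion=[
    {"claw": 1,"az": -6.65},
    {"claw": 1,"az": -6.65},
    {"claw": 1,"tx": -0.02,"ty": -0.023},
    {"claw": 1,"tx": -0.02,"ty": -0.023},
    {"claw": 1,"tx": -0.02,"ty": -0.023},
  ],
  force=40,
)

```text
schema error: expected keys claw, tx, ty, tz, ax, ay, az
```

Call:
send_rows(
  motion=[
    {"claw": 1,"tx": 0,"ty": 0,"tz": 0,"ax": 0,"ay": 0,"az": -6.65},
    {"claw": 1,"tx": 0,"ty": 0,"tz": 0,"ax": 0,"ay": 0,"az": -6.65},
    {"claw": 1,"tx": -0.02,"ty": -0.023,"tz": 0,"ax": 0,"ay": 0,"az": 0},
    {"claw": 1,"tx": -0.02,"ty": -0.023,"tz": 0,"ax": 0,"ay": 0,"az": 0},
    {"claw": 1,"tx": -0.02,"ty": -0.023,"tz": 0,"ax": 0,"ay": 0,"az": 0},
  ],
  force=40,
)

```text
clock: 0.52
eef_pos: [0.1921, 0.4896, 0.2018]
ee_rot: [-0.001, 1.0, -0.001, -0.0]
wrist_force: [0.5, -0.3, 0.5]
gripper_width: 0.0855
grip_force: 0.0
```

Call:
send_rows(
  motion=[
    {"claw": 1,"tx": -0.0174,"ty": -0.0204,"tz": 0,"ax": 0,"ay": 0,"az": 0},
    {"claw": 1,"tx": -0.0174,"ty": -0.0204,"tz": 0,"ax": 0,"ay": 0,"az": 0},
    {"claw": 1,"tx": -0.0174,"ty": -0.0204,"tz": 0,"ax": 0,"ay": 0,"az": 0},
    {"claw": 1,"tx": -0.0174,"ty": -0.0204,"tz": 0,"ax": 0,"ay": 0,"az": 0},
    {"claw": 1,"tx": -0.0174,"ty": -0.0204,"tz": 0,"ax": 0,"ay": 0,"az": 0},
  ],
)

```text
clock: 0.93
eef_pos: [0.2796, 0.3874, 0.2022]
ee_rot: [-0.0, 1.0, -0.0, -0.0]
wrist_force: [0.9, 0.4, -0.2]
gripper_width: 0.0857
grip_force: 0.0
```

Call:
send_rows(
  motion=[
    {"claw": 1,"tx": -0.0174,"ty": -0.0204,"tz": 0,"ax": 0,"ay": 0,"az": 0},
    {"claw": 1,"tx": -0.0174,"ty": -0.0204,"tz": 0.015,"ax": 0,"ay": 0,"az": 0},
    {"claw": 1,"tx": -0.0174,"ty": -0.0204,"tz": 0.015,"ax": 0,"ay": 0,"az": 0},
    {"claw": 1,"tx": -0.0174,"ty": -0.0204,"tz": 0.015,"ax": 0,"ay": 0,"az": 0},
    {"claw": 1,"tx": -0.0174,"ty": -0.0204,"tz": 0.015,"ax": 0,"ay": 0,"az": 0},
  ],
)

```text
clock: 1.35
eef_pos: [0.3666, 0.2855, 0.1417]
ee_rot: [-0.0, 1.0, -0.0, -0.0]
wrist_force: [0.3, -0.1, 0.8]
gripper_width: 0.085
grip_force: 0.0
```

Run:
```python
from workcell import robot
import cv2,numpy as np
s=robot.state();print(s['eef_pos'],s['joints'])
d=robot.get_image('wrist');cv2.imwrite("pics/w1.png",d["color"][:,:,::-1]);np.savez("pics/w1.npz",pos=s['eef_pos'],rot=s['ee_rot'],**d)
print({k:np.round(d[k],3).tolist() for k in d if k!="color"})
```

```text
[0.36663179 0.28551742 0.14173324] [ 4.05349179e-01 -3.09403233e-03  1.93588618e+00  9.18456590e-06
  1.20882578e+00 -1.16580965e+00]
{'fx': 309.707, 'fy': 309.707, 'cx': 319.752, 'cy': 201.19, 'mount': [[0.0, -0.954, -0.3, 0.077], [1.0, 0.0, 0.0, -0.0], [-0.0, -0.3, 0.954, -0.171], [0.0, 0.0, 0.0, 1.0]]}
```

View pics/w1.png

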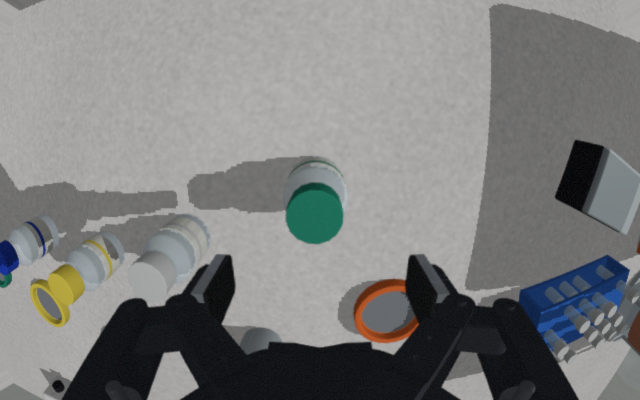

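The green cap is at (315,213), near the centre column between the fingers. The orange ring is at (388,310).

```bash
cat >> h.py <<'E'
from scipy.spatial.transform import Rotation as Rn
def wray(d,uv,z):
    v=np.array([(uv[0]-d['cx']),(uv[1]-d['cy'])]);r=np.hypot(*v);th=r/d['fx']
    c=np.array([*(v/r*np.sin(th)),np.cos(th)]) if r>0 else np.array([0,0,1.])
    Q=Rn.from_quat(d['rot']).as_matrix();o=Q@d['mount'][:3,3]+d['pos'];w=Q@d['mount'][:3,:3]@c
    return o+w*(z-o[2])/w[2]
def wmeas(d,box=(0,0,640,260)):
    for c in H:
        hsv=cv2.cvtColor(d['color'],cv2.COLOR_RGB2HSV);m=0
        for a,b in H[c]: m=m|cv2.inRange(hsv,(a,110,50),(b,255,255))
        k=np.zeros_like(m);x0,y0,x1,y1=box;k[y0:y1,x0:x1]=m[y0:y1,x0:x1]
        for q in cv2.findContours(k,cv2.RETR_EXTERNAL,cv2.CHAIN_APPROX_NONE)[0]:
            if cv2.contourArea(q)<300: continue
            q=q[:,0,:]
            for nm,z in(('cap',.108),('ring',.018)):
                P=np.array([wray(d,p,z)[:2] for p in q],np.float32)
                (cx,cy),r=cv2.minEnclosingCircle(P);print(c,nm,'px',q.mean(0).round(),'xy',round(cx,4),round(cy,4),'r',round(r,4))
def wshot(n):
    from workcell import robot
    s=robot.state();d=robot.get_image('wrist');cv2.imwrite(f"pics/{n}.png",d["color"][:,:,::-1])
    d=dict(d,pos=s['eef_pos'],rot=s['ee_rot']);np.savez(f"pics/{n}.npz",**d);return d
E
python3 -c "
from h import *
wmeas(load('w1'),(0,0,640,400))"
```

```text
orange cap px [383. 313.] xy 0.4518 0.3461 r 0.0353
orange ring px [383. 313.] xy 0.5231 0.3728 r 0.0507
yellow cap px [ 57. 294.] xy 0.467 -0.0112 r 0.0677
yellow ring px [ 57. 294.] xy 0.545 -0.1414 r 0.0974
green cap px [314. 213.] xy 0.3631 0.2813 r 0.0226
green ring px [314. 213.] xy 0.3954 0.2795 r 0.0325
blue cap px [576. 303.] xy 0.475 0.5803 r 0.111
blue ring px [576. 303.] xy 0.5565 0.7099 r 0.1597
blue cap px [  7. 258.] xy 0.4318 -0.1049 r 0.0381
blue ring px [  7. 258.] xy 0.4943 -0.2763 r 0.0548
```

Call:
send_rows(
  motion=[
    {"claw": 1,"tx": 0.0016,"ty": -0.003,"tz": 0.01,"ax": 0,"ay": 0,"az": 0},
    {"claw": 1,"tx": 0,"ty": 0,"tz": 0.016,"ax": 0,"ay": 0,"az": 0},
    {"claw": 1,"tx": 0,"ty": 0,"tz": 0.016,"ax": 0,"ay": 0,"az": 0},
    {"claw": 1,"tx": 0,"ty": 0,"tz": 0.016,"ax": 0,"ay": 0,"az": 0},
    {"claw": 1,"tx": 0,"ty": 0,"tz": 0.01,"ax": 0,"ay": 0,"az": 0},
  ],
)

```text
clock: 1.82
eef_pos: [0.3629, 0.2839, 0.0728]
ee_rot: [-0.0, 1.0, -0.0, -0.001]
wrist_force: [-0.9, -0.4, 0.1]
gripper_width: 0.0857
grip_force: 0.0
```

Call:
send_rows(
  motion=[
    {"claw": 1,"tx": 0,"ty": 0,"tz": 0,"ax": 0,"ay": 0,"az": 0},
    {"claw": -1,"tx": 0,"ty": 0,"tz": 0,"ax": 0,"ay": 0,"az": 0},
    {"claw": -1,"tx": 0,"ty": 0,"tz": 0,"ax": 0,"ay": 0,"az": 0},
    {"claw": -1,"tx": 0,"ty": 0,"tz": 0,"ax": 0,"ay": 0,"az": 0},
    {"claw": -1,"tx": 0,"ty": 0,"tz": 0,"ax": 0,"ay": 0,"az": 0},
  ],
)

```text
clock: 2.23
eef_pos: [0.3653, 0.284, 0.0756]
ee_rot: [-0.0, 1.0, 0.0, 0.001]
wrist_force: [-1.3, -5.5, 14.5]
gripper_width: 0.0392
grip_force: 40.9
```

Call:
send_rows(
  motion=[
    {"claw": -1,"tx": 0,"ty": 0,"tz": 0,"ax": 0,"ay": 0,"az": 0},
    {"claw": -1,"tx": 0,"ty": 0,"tz": 0,"ax": 0,"ay": 0,"az": 0},
    {"claw": -1,"tx": 0,"ty": 0,"tz": 0,"ax": 0,"ay": 0,"az": 0},
    {"claw": -1,"tx": 0,"ty": 0,"tz": -0.01,"ax": 0,"ay": 0,"az": 0},
    {"claw": -1,"tx": 0,"ty": 0,"tz": -0.01,"ax": 0,"ay": 0,"az": 0},
  ],
)

```text
clock: 2.65
eef_pos: [0.364, 0.2835, 0.0949]
ee_rot: [-0.0, 1.0, -0.0, -0.001]
wrist_force: [0.4, 0.2, -1.7]
gripper_width: 0.0383
grip_force: 40.3
```

```bash
python3 -c "
from h import *
d=wshot('w2')"
```

```text
(no output)
```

View pics/w2.png

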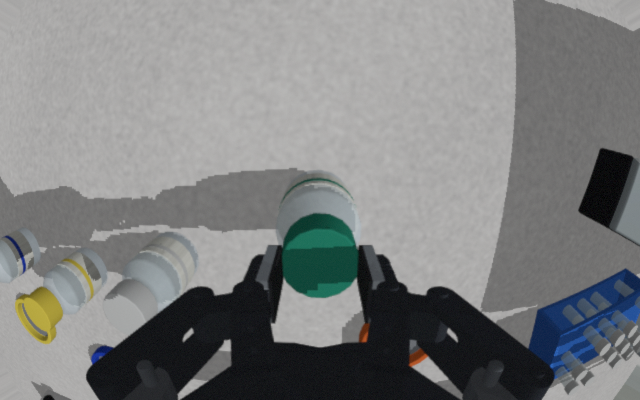

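The bottle is held and lifted, with the cap at (320,255). The cap seems to sit toward one edge of the pads, so I'm checking where.

```bash
python3 -c "
from h import *
d=load('w2')
for uv in [(320,255),(320,215),(320,297)]:
  for z in (.13,.106): print(uv,z,wray(d,uv,z).round(4))
Q=Rn.from_quat(d['rot']).as_matrix()
def proj(X):
  p=np.linalg.inv(d['mount'])@np.r_[X,1];th=np.arctan2(np.hypot(p[0],p[1]),p[2]);v=p[:2]/np.hypot(p[0],p[1])*th*d['fx'];return (v+[d['cx'],d['cy']]).round(1)
for x in (-.011,0,.011):
  for z in (-.019,-.03,0): print('tool pt',x,z,proj([x,.02,z]))
"
```

```text
(320, 255) 0.13 [0.3575 0.2836 0.13  ]
(320, 255) 0.106 [0.3699 0.2836 0.106 ]
(320, 215) 0.13 [0.3365 0.2836 0.13  ]
(320, 215) 0.106 [0.3452 0.2836 0.106 ]
(320, 297) 0.13 [0.3828 0.2836 0.13  ]
(320, 297) 0.106 [0.3997 0.2836 0.106 ]
tool pt -0.011 -0.019 [355.2 269.1]
tool pt -0.011 -0.03 [357.3 279.3]
tool pt -0.011 0 [352.  253.9]
tool pt 0 -0.019 [356.2 251.9]
tool pt 0 -0.03 [358.4 261.4]
tool pt 0 0 [352.8 237.8]
tool pt 0.011 -0.019 [357.1 233.6]
tool pt 0.011 -0.03 [359.5 242.3]
tool pt 0.011 0 [353.5 220.9]
```

Call:
send_rows(
  motion=[
    {"claw": -1,"tx": 0,"ty": 0,"tz": -0.02,"ax": 0,"ay": 0,"az": 0},
    {"claw": -1,"tx": 0,"ty": 0,"tz": -0.03,"ax": 0,"ay": 0,"az": 0},
    {"claw": -1,"tx": 0,"ty": 0,"tz": -0.03,"ax": 0,"ay": 0,"az": 0},
    {"claw": -1,"tx": -0.0045,"ty": -0.0186,"tz": -0.025,"ax": 0,"ay": 0,"az": 0},
    {"claw": -1,"tx": -0.0045,"ty": -0.0186,"tz": -0.01,"ax": 0,"ay": 0,"az": 0},
  ],
)

```text
clock: 3.12
eef_pos: [0.3754, 0.2474, 0.2142]
ee_rot: [-0.001, 1.0, 0.001, 0.003]
wrist_force: [1.1, -0.4, -3.0]
gripper_width: 0.0382
grip_force: 40.9
```

Call:
send_rows(
  motion=[
    {"claw": -1,"tx": -0.0091,"ty": -0.0372,"tz": 0,"ax": 0,"ay": 0,"az": 0},
    {"claw": -1,"tx": -0.0091,"ty": -0.0372,"tz": 0,"ax": 0,"ay": 0,"az": 0},
    {"claw": -1,"tx": -0.0091,"ty": -0.0372,"tz": 0,"ax": 0,"ay": 0,"az": 0},
    {"claw": -1,"tx": -0.0091,"ty": -0.0372,"tz": 0,"ax": 0,"ay": 0,"az": 0},
    {"claw": -1,"tx": -0.0091,"ty": -0.0372,"tz": 0,"ax": 0,"ay": 0,"az": 0},
  ],
)

```text
clock: 3.53
eef_pos: [0.4192, 0.0589, 0.2103]
ee_rot: [-0.0, 1.0, -0.0, 0.001]
wrist_force: [1.5, 0.9, -0.7]
gripper_width: 0.0382
grip_force: 40.9
```

Call:
send_rows(
  motion=[
    {"claw": -1,"tx": -0.0091,"ty": -0.0372,"tz": 0,"ax": 0,"ay": 0,"az": 0},
    {"claw": -1,"tx": -0.0091,"ty": -0.0372,"tz": 0,"ax": 0,"ay": 0,"az": 0},
    {"claw": -1,"tx": -0.0091,"ty": -0.0372,"tz": 0,"ax": 0,"ay": 0,"az": 0},
    {"claw": -1,"tx": -0.0091,"ty": -0.0372,"tz": 0,"ax": 0,"ay": 0,"az": 0},
    {"claw": -1,"tx": -0.0091,"ty": -0.0372,"tz": 0,"ax": 0,"ay": 0,"az": 0},
  ],
)

```text
clock: 3.95
eef_pos: [0.4648, -0.1274, 0.2102]
ee_rot: [0.0, 1.0, -0.0, 0.001]
wrist_force: [1.2, -0.1, -1.4]
gripper_width: 0.0387
grip_force: 40.9
```

Call:
send_rows(
  motion=[
    {"claw": -1,"tx": -0.0091,"ty": -0.0372,"tz": 0,"ax": 0,"ay": 0,"az": 0},
    {"claw": -1,"tx": -0.0091,"ty": -0.0372,"tz": 0,"ax": 0,"ay": 0,"az": 0},
    {"claw": -1,"tx": -0.0091,"ty": -0.0372,"tz": 0,"ax": 0,"ay": 0,"az": 0},
    {"claw": -1,"tx": -0.0045,"ty": -0.0186,"tz": 0,"ax": 0,"ay": 0,"az": 0},
    {"claw": -1,"tx": -0.0045,"ty": -0.0186,"tz": 0,"ax": 0,"ay": 0,"az": 0},
  ],
)

```text
clock: 4.37
eef_pos: [0.501, -0.2764, 0.2097]
ee_rot: [0.001, 1.0, -0.0, 0.0]
wrist_force: [-0.5, 0.6, -2.4]
gripper_width: 0.0383
grip_force: 40.9
```

```bash
python3 -c "
from h import *
d=wshot('w3');print(d['pos'],d['rot']);wmeas(d,(0,0,640,400))"
```

```text
[ 0.50103871 -0.2764181   0.20973012] [ 7.38023786e-04  9.99999725e-01 -3.95652181e-05  6.63479635e-05]
orange cap px [539. 335.] xy 0.7172 0.0523 r 0.0605
orange ring px [539. 335.] xy 0.814 0.1607 r 0.0804
orange cap px [600. 318.] xy 0.7155 0.2076 r 0.0836
orange ring px [600. 318.] xy 0.8117 0.3673 r 0.1112
orange cap px [302.  64.] xy 0.3859 -0.2921 r 0.0209
orange ring px [302.  64.] xy 0.3734 -0.2973 r 0.0278
yellow cap px [393. 220.] xy 0.5343 -0.2129 r 0.0359
yellow ring px [393. 220.] xy 0.5707 -0.1919 r 0.0477
yellow cap px [559. 153.] xy 0.4548 -0.0101 r 0.0298
yellow ring px [559. 153.] xy 0.4649 0.0777 r 0.0396
green cap px [320. 256.] xy 0.5689 -0.2773 r 0.0471
green ring px [320. 256.] xy 0.6167 -0.2776 r 0.0627
green cap px [257. 180.] xy 0.4929 -0.3305 r 0.0346
green ring px [257. 180.] xy 0.5156 -0.3483 r 0.046
blue cap px [  6. 345.] xy 0.885 -1.0462 r 0.1626
blue ring px [  6. 345.] xy 1.0371 -1.3001 r 0.2162
blue cap px [486. 260.] xy 0.5803 -0.0896 r 0.0379
blue ring px [486. 260.] xy 0.6319 -0.028 r 0.0504
blue cap px [469. 126.] xy 0.4354 -0.1344 r 0.0251
blue ring px [469. 126.] xy 0.4391 -0.0875 r 0.0334
```

View pics/w3.png

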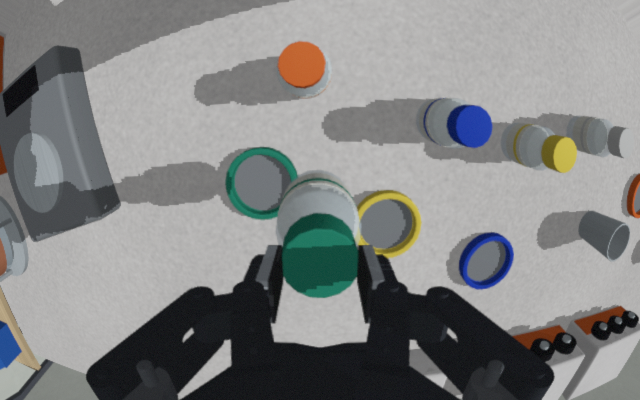

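The held cap is at (320,256) and upright. The green ring is at (262,182), which gives stand centre (0.516,-0.348).

Call:
send_rows(
  motion=[
    {"claw": -1,"tx": -0.0055,"ty": -0.024,"tz": 0,"ax": 0,"ay": 0,"az": 0},
    {"claw": -1,"tx": -0.0055,"ty": -0.024,"tz": 0,"ax": 0,"ay": 0,"az": 0},
    {"claw": -1,"tx": -0.0055,"ty": -0.024,"tz": 0,"ax": 0,"ay": 0,"az": 0},
    {"claw": -1,"tx": 0,"ty": 0,"tz": 0.015,"ax": 0,"ay": 0,"az": 0},
    {"claw": -1,"tx": 0,"ty": 0,"tz": 0.025,"ax": 0,"ay": 0,"az": 0},
  ],
)

```text
clock: 4.83
eef_pos: [0.5193, -0.3493, 0.1727]
ee_rot: [0.001, 1.0, -0.003, 0.003]
wrist_force: [0.3, -0.0, -2.0]
gripper_width: 0.0385
grip_force: 41.1
```

Call:
send_rows(
  motion=[
    {"claw": -1,"tx": 0,"ty": 0,"tz": 0.025,"ax": 0,"ay": 0,"az": 0},
    {"claw": -1,"tx": 0,"ty": 0,"tz": 0.02,"ax": 0,"ay": 0,"az": 0},
    {"claw": -1,"tx": 0,"ty": 0,"tz": 0.015,"ax": 0,"ay": 0,"az": 0},
    {"claw": -1,"tx": 0,"ty": 0,"tz": 0.01,"ax": 0,"ay": 0,"az": 0},
    {"claw": -1,"tx": 0,"ty": 0,"tz": 0.005,"ax": 0,"ay": 0,"az": 0},
  ],
)

```text
clock: 5.25
eef_pos: [0.5169, -0.3454, 0.0931]
ee_rot: [-0.0, 1.0, 0.001, -0.001]
wrist_force: [-0.3, -0.9, -2.0]
gripper_width: 0.0386
grip_force: 41.1
```

Call:
send_rows(
  motion=[
    {"claw": -1,"tx": 0,"ty": 0,"tz": 0.004,"ax": 0,"ay": 0,"az": 0},
    {"claw": -1,"tx": 0,"ty": 0,"tz": 0.003,"ax": 0,"ay": 0,"az": 0},
    {"claw": -1,"tx": 0,"ty": 0,"tz": 0.002,"ax": 0,"ay": 0,"az": 0},
    {"claw": -1,"tx": 0,"ty": 0,"tz": 0.002,"ax": 0,"ay": 0,"az": 0},
    {"claw": -1,"tx": 0,"ty": 0,"tz": 0.001,"ax": 0,"ay": 0,"az": 0},
  ],
)

```text
clock: 5.67
eef_pos: [0.5179, -0.3465, 0.083]
ee_rot: [-0.0, 1.0, -0.0, 0.0]
wrist_force: [-0.8, -0.2, -1.6]
gripper_width: 0.0383
grip_force: 41.1
```

Call:
send_rows(
  motion=[
    {"claw": -1,"tx": 0,"ty": 0,"tz": 0.0006,"ax": 0,"ay": 0,"az": 0},
    {"claw": -1,"tx": 0,"ty": 0,"tz": 0.0006,"ax": 0,"ay": 0,"az": 0},
    {"claw": -1,"tx": 0,"ty": 0,"tz": 0.0006,"ax": 0,"ay": 0,"az": 0},
    {"claw": -1,"tx": 0,"ty": 0,"tz": 0,"ax": 0,"ay": 0,"az": 0},
    {"claw": -1,"tx": 0,"ty": 0,"tz": 0,"ax": 0,"ay": 0,"az": 0},
  ],
)

```text
clock: 6.08
eef_pos: [0.5182, -0.347, 0.082]
ee_rot: [-0.0, 1.0, -0.001, 0.001]
wrist_force: [-0.5, -0.9, 6.0]
gripper_width: 0.0383
grip_force: 42.8
```

Call:
send_rows(
  motion=[
    {"claw": 0,"tx": 0,"ty": 0,"tz": 0,"ax": 0,"ay": 0,"az": 0},
    {"claw": 1,"tx": 0,"ty": 0,"tz": 0,"ax": 0,"ay": 0,"az": 0},
    {"claw": 1,"tx": 0,"ty": 0,"tz": 0,"ax": 0,"ay": 0,"az": 0},
    {"claw": 1,"tx": 0,"ty": 0,"tz": 0,"ax": 0,"ay": 0,"az": 0},
    {"claw": 1,"tx": 0,"ty": 0,"tz": -0.01,"ax": 0,"ay": 0,"az": 0},
  ],
)

```text
clock: 6.5
eef_pos: [0.5162, -0.3449, 0.0885]
ee_rot: [-0.0, 1.0, 0.002, -0.002]
wrist_force: [-0.4, 0.4, -0.3]
gripper_width: 0.0853
grip_force: 0.0
```

Call:
send_rows(
  motion=[
    {"claw": 1,"tx": 0,"ty": 0,"tz": -0.02,"ax": 0,"ay": 0,"az": 0},
    {"claw": 1,"tx": 0,"ty": 0,"tz": -0.025,"ax": 0,"ay": 0,"az": 0},
    {"claw": 1,"tx": 0,"ty": 0,"tz": -0.02,"ax": 0,"ay": 0,"az": 0},
    {"claw": 1,"tx": 0.02,"ty": 0.009,"tz": 0,"ax": 0,"ay": 0,"az": 0},
    {"claw": 1,"tx": 0.03,"ty": 0.012,"tz": 0,"ax": 0,"ay": 0,"az": 0},
  ],
)

```text
clock: 6.92
eef_pos: [0.4696, -0.3268, 0.1586]
ee_rot: [-0.001, 1.0, -0.002, 0.002]
wrist_force: [-0.3, -0.1, -0.5]
gripper_width: 0.0856
grip_force: 0.0
```

Call:
send_rows(
  motion=[
    {"claw": 1,"tx": 0.03,"ty": 0.013,"tz": 0,"ax": 0,"ay": 0,"az": 0},
    {"claw": 1,"tx": 0.03,"ty": 0.013,"tz": 0,"ax": 0,"ay": 0,"az": 0},
    {"claw": 1,"tx": 0.022,"ty": 0.009,"tz": 0,"ax": 0,"ay": 0,"az": 0},
    {"claw": 1,"tx": 0,"ty": 0,"tz": 0,"ax": 0,"ay": 0,"az": 0},
    {"claw": 1,"tx": 0,"ty": 0,"tz": 0,"ax": 0,"ay": 0,"az": 0},
  ],
)

```text
clock: 7.33
eef_pos: [0.3852, -0.2903, 0.1566]
ee_rot: [0.0, 1.0, -0.001, 0.001]
wrist_force: [0.4, -0.6, 0.5]
gripper_width: 0.0853
grip_force: 0.0
```

```bash
python3 -c "
from h import *
d=wshot('w4');print(d['pos'],d['rot']);wmeas(d,(0,0,640,400))"
```

```text
[ 0.38518385 -0.29026011  0.15661538] [ 2.84713494e-04  9.99999680e-01 -5.52611357e-04  5.03332356e-04]
orange cap px [596. 369.] xy 0.6715 0.1842 r 0.0877
orange ring px [596. 369.] xy 0.8204 0.3786 r 0.1237
orange cap px [  4. 320.] xy 0.5949 -0.8399 r 0.0867
orange ring px [  4. 320.] xy 0.7125 -1.0651 r 0.1221
orange cap px [317. 207.] xy 0.3821 -0.2927 r 0.0227
orange ring px [317. 207.] xy 0.4124 -0.2932 r 0.032
yellow cap px [387. 320.] xy 0.492 -0.2206 r 0.0363
yellow ring px [387. 320.] xy 0.5674 -0.1921 r 0.0512
yellow cap px [574. 263.] xy 0.449 -0.0135 r 0.0338
yellow ring px [574. 263.] xy 0.5069 0.0998 r 0.0476
green cap px [259. 335.] xy 0.5125 -0.3506 r 0.0289
green ring px [259. 335.] xy 0.5962 -0.3753 r 0.0406
green cap px [274. 276.] xy 0.4524 -0.3314 r 0.0337
green ring px [274. 276.] xy 0.5115 -0.3482 r 0.0474
blue cap px [  8. 373.] xy 0.8304 -1.0498 r 0.2505
blue ring px [  8. 373.] xy 1.0444 -1.3611 r 0.353
blue cap px [491. 256.] xy 0.4296 -0.1364 r 0.0286
blue ring px [491. 256.] xy 0.4795 -0.0735 r 0.0403
```

View pics/w4.png

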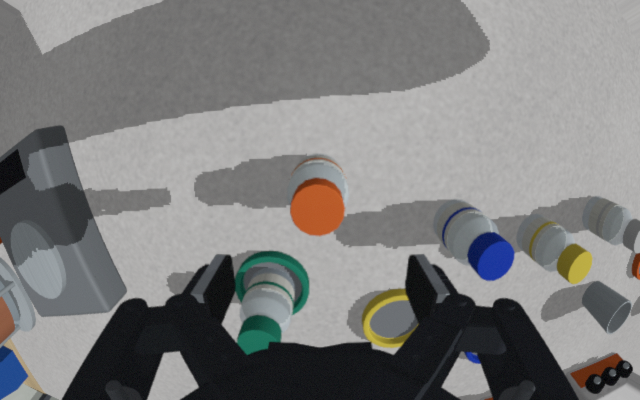

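Green is standing in its ring, cap at (259,335). The orange cap is at (317,207).

Call:
send_rows(
  motion=[
    {"claw": 1,"tx": 0.0015,"ty": -0.0018,"tz": 0.012,"ax": 0,"ay": 0,"az": 0},
    {"claw": 1,"tx": 0,"ty": 0,"tz": 0.02,"ax": 0,"ay": 0,"az": 0},
    {"claw": 1,"tx": 0,"ty": 0,"tz": 0.02,"ax": 0,"ay": 0,"az": 0},
    {"claw": 1,"tx": 0,"ty": 0,"tz": 0.02,"ax": 0,"ay": 0,"az": 0},
    {"claw": 1,"tx": 0,"ty": 0,"tz": 0.01,"ax": 0,"ay": 0,"az": 0},
  ],
)

```text
clock: 7.8
eef_pos: [0.3842, -0.2917, 0.0718]
ee_rot: [-0.0, 1.0, 0.001, -0.001]
wrist_force: [-0.8, -0.1, -1.2]
gripper_width: 0.0856
grip_force: 0.0
```

Call:
send_rows(
  motion=[
    {"claw": 1,"tx": 0,"ty": 0,"tz": 0,"ax": 0,"ay": 0,"az": 0},
    {"claw": -1,"tx": 0,"ty": 0,"tz": 0,"ax": 0,"ay": 0,"az": 0},
    {"claw": -1,"tx": 0,"ty": 0,"tz": 0,"ax": 0,"ay": 0,"az": 0},
    {"claw": -1,"tx": 0,"ty": 0,"tz": 0,"ax": 0,"ay": 0,"az": 0},
    {"claw": -1,"tx": 0,"ty": 0,"tz": 0,"ax": 0,"ay": 0,"az": 0},
  ],
)

```text
clock: 8.22
eef_pos: [0.3848, -0.2929, 0.075]
ee_rot: [-0.0, 1.0, -0.001, 0.001]
wrist_force: [-1.0, 4.9, 16.0]
gripper_width: 0.0391
grip_force: 40.1
```

Call:
send_rows(
  motion=[
    {"claw": -1,"tx": 0,"ty": 0,"tz": 0,"ax": 0,"ay": 0,"az": 0},
    {"claw": -1,"tx": 0,"ty": 0,"tz": 0,"ax": 0,"ay": 0,"az": 0},
    {"claw": -1,"tx": 0,"ty": 0,"tz": -0.015,"ax": 0,"ay": 0,"az": 0},
    {"claw": -1,"tx": 0,"ty": 0,"tz": -0.03,"ax": 0,"ay": 0,"az": 0},
    {"claw": -1,"tx": 0,"ty": 0,"tz": -0.03,"ax": 0,"ay": 0,"az": 0},
  ],
)

```text
clock: 8.63
eef_pos: [0.3832, -0.291, 0.1489]
ee_rot: [-0.0, 1.0, 0.001, -0.001]
wrist_force: [1.3, -0.8, -1.4]
gripper_width: 0.0388
grip_force: 40.7
```

Call:
send_rows(
  motion=[
    {"claw": -1,"tx": 0,"ty": 0,"tz": -0.03,"ax": 0,"ay": 0,"az": 0},
    {"claw": -1,"tx": -0.004,"ty": 0.0183,"tz": -0.02,"ax": 0,"ay": 0,"az": 0},
    {"claw": -1,"tx": -0.004,"ty": 0.0183,"tz": -0.01,"ax": 0,"ay": 0,"az": 0},
    {"claw": -1,"tx": -0.008,"ty": 0.0367,"tz": 0,"ax": 0,"ay": 0,"az": 0},
    {"claw": -1,"tx": -0.008,"ty": 0.0367,"tz": 0,"ax": 0,"ay": 0,"az": 0},
  ],
)

```text
clock: 9.05
eef_pos: [0.4085, -0.182, 0.2103]
ee_rot: [0.001, 1.0, -0.001, 0.001]
wrist_force: [0.9, 0.7, -1.5]
gripper_width: 0.0384
grip_force: 40.8
```

Call:
send_rows(
  motion=[
    {"claw": -1,"tx": -0.008,"ty": 0.0366,"tz": 0,"ax": 0,"ay": 0,"az": 0},
    {"claw": -1,"tx": -0.008,"ty": 0.0366,"tz": 0,"ax": 0,"ay": 0,"az": 0},
    {"claw": -1,"tx": -0.008,"ty": 0.0366,"tz": 0,"ax": 0,"ay": 0,"az": 0},
    {"claw": -1,"tx": -0.008,"ty": 0.0366,"tz": 0,"ax": 0,"ay": 0,"az": 0},
    {"claw": -1,"tx": -0.008,"ty": 0.0366,"tz": 0,"ax": 0,"ay": 0,"az": 0},
  ],
)

```text
clock: 9.47
eef_pos: [0.4479, 0.0028, 0.2093]
ee_rot: [-0.0, 1.0, -0.0, 0.001]
wrist_force: [1.1, -0.9, -2.8]
gripper_width: 0.0385
grip_force: 40.8
```

Call:
send_rows(
  motion=[
    {"claw": -1,"tx": -0.008,"ty": 0.0366,"tz": 0,"ax": 0,"ay": 0,"az": 0},
    {"claw": -1,"tx": -0.008,"ty": 0.0366,"tz": 0,"ax": 0,"ay": 0,"az": 0},
    {"claw": -1,"tx": -0.008,"ty": 0.0366,"tz": 0,"ax": 0,"ay": 0,"az": 0},
    {"claw": -1,"tx": -0.008,"ty": 0.0366,"tz": 0,"ax": 0,"ay": 0,"az": 0},
    {"claw": -1,"tx": -0.008,"ty": 0.0366,"tz": 0,"ax": 0,"ay": 0,"az": 0},
  ],
)

```text
clock: 9.88
eef_pos: [0.4878, 0.186, 0.2091]
ee_rot: [-0.0, 1.0, -0.0, 0.0]
wrist_force: [0.3, 0.5, -1.3]
gripper_width: 0.0386
grip_force: 40.8
```

Call:
send_rows(
  motion=[
    {"claw": -1,"tx": -0.008,"ty": 0.0366,"tz": 0,"ax": 0,"ay": 0,"az": 0},
    {"claw": -1,"tx": -0.008,"ty": 0.0366,"tz": 0,"ax": 0,"ay": 0,"az": 0},
    {"claw": -1,"tx": -0.008,"ty": 0.0366,"tz": 0,"ax": 0,"ay": 0,"az": 0},
    {"claw": -1,"tx": 0,"ty": 0,"tz": 0,"ax": 0,"ay": 0,"az": 0},
    {"claw": -1,"tx": 0,"ty": 0,"tz": 0,"ax": 0,"ay": 0,"az": 0},
  ],
)

```text
clock: 10.3
eef_pos: [0.5113, 0.2956, 0.2083]
ee_rot: [-0.002, 1.0, -0.0, -0.0]
wrist_force: [-0.9, 0.4, -2.6]
gripper_width: 0.0388
grip_force: 41.0
```

```bash
python3 -c "
from h import *
d=wshot('w5');print(d['pos'],d['rot']);wmeas(d,(0,0,640,400))"
```

```text
[0.51134693 0.29559195 0.20834662] [-1.82550148e-03  9.99998269e-01 -1.06904808e-04 -3.42311227e-04]
orange cap px [320. 254.] xy 0.577 0.2958 r 0.0473
orange ring px [320. 254.] xy 0.6243 0.2959 r 0.0629
orange cap px [384. 184.] xy 0.5047 0.3522 r 0.035
orange ring px [384. 184.] xy 0.528 0.3711 r 0.0466
orange cap px [636.  98.] xy 0.3661 0.7376 r 0.1045
orange ring px [636.  98.] xy 0.3434 0.8843 r 0.139
yellow cap px [ 45. 212.] xy 0.5364 -0.0604 r 0.0407
yellow ring px [ 45. 212.] xy 0.5702 -0.1783 r 0.0541
yellow cap px [ 69. 145.] xy 0.455 0.0122 r 0.0307
yellow ring px [ 69. 145.] xy 0.4618 -0.0817 r 0.0408
blue cap px [118. 252.] xy 0.5819 0.0608 r 0.0388
blue ring px [118. 252.] xy 0.6308 -0.0169 r 0.0516
blue cap px [564. 206.] xy 0.5103 0.5994 r 0.1058
blue ring px [564. 206.] xy 0.5354 0.7003 r 0.1408
blue cap px [ 13. 139.] xy 0.4329 -0.1122 r 0.0355
blue ring px [ 13. 139.] xy 0.4324 -0.2472 r 0.0472
```

View pics/w5.png

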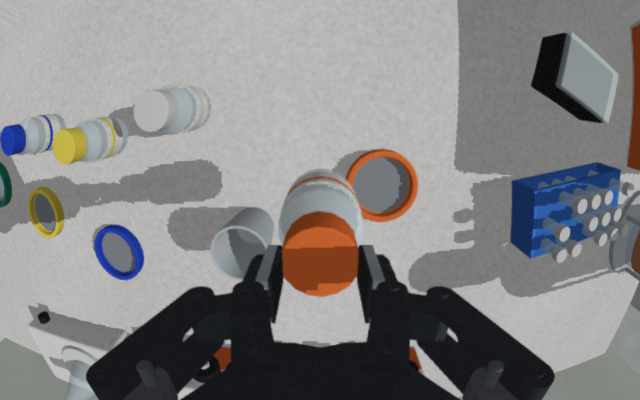

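The orange bottle is held, and its stand's ring at (383,185) gives (0.528,0.371). The beaker is standing at (242,242).

Call:
send_rows(
  motion=[
    {"claw": -1,"tx": -0.006,"ty": 0.025,"tz": 0,"ax": 0,"ay": 0,"az": 0},
    {"claw": -1,"tx": -0.006,"ty": 0.025,"tz": 0,"ax": 0,"ay": 0,"az": 0},
    {"claw": -1,"tx": -0.006,"ty": 0.025,"tz": 0,"ax": 0,"ay": 0,"az": 0},
    {"claw": -1,"tx": 0,"ty": 0,"tz": 0.015,"ax": 0,"ay": 0,"az": 0},
    {"claw": -1,"tx": 0,"ty": 0,"tz": 0.025,"ax": 0,"ay": 0,"az": 0},
  ],
)

```text
clock: 10.77
eef_pos: [0.5324, 0.3696, 0.1721]
ee_rot: [-0.0, 1.0, 0.001, 0.003]
wrist_force: [-0.0, -0.4, -2.5]
gripper_width: 0.0386
grip_force: 41.2
```

Call:
send_rows(
  motion=[
    {"claw": -1,"tx": 0,"ty": 0,"tz": 0.025,"ax": 0,"ay": 0,"az": 0},
    {"claw": -1,"tx": 0,"ty": 0,"tz": 0.02,"ax": 0,"ay": 0,"az": 0},
    {"claw": -1,"tx": 0,"ty": 0,"tz": 0.015,"ax": 0,"ay": 0,"az": 0},
    {"claw": -1,"tx": 0,"ty": 0,"tz": 0.01,"ax": 0,"ay": 0,"az": 0},
    {"claw": -1,"tx": 0,"ty": 0,"tz": 0.005,"ax": 0,"ay": 0,"az": 0},
  ],
)

```text
clock: 11.18
eef_pos: [0.5292, 0.3671, 0.0922]
ee_rot: [0.001, 1.0, -0.001, -0.001]
wrist_force: [0.0, 0.2, -2.3]
gripper_width: 0.0388
grip_force: 41.2
```

Call:
send_rows(
  motion=[
    {"claw": -1,"tx": 0,"ty": 0,"tz": 0.004,"ax": 0,"ay": 0,"az": 0},
    {"claw": -1,"tx": 0,"ty": 0,"tz": 0.003,"ax": 0,"ay": 0,"az": 0},
    {"claw": -1,"tx": 0,"ty": 0,"tz": 0.002,"ax": 0,"ay": 0,"az": 0},
    {"claw": -1,"tx": 0,"ty": 0,"tz": 0.001,"ax": 0,"ay": 0,"az": 0},
    {"claw": -1,"tx": 0,"ty": 0,"tz": 0,"ax": 0,"ay": 0,"az": 0},
  ],
)

```text
clock: 11.6
eef_pos: [0.5301, 0.3689, 0.0842]
ee_rot: [-0.0, 1.0, 0.0, 0.0]
wrist_force: [-0.6, -0.5, -2.2]
gripper_width: 0.0385
grip_force: 41.2
```

Call:
send_rows(
  motion=[
    {"claw": -1,"tx": 0,"ty": 0,"tz": 0.0006,"ax": 0,"ay": 0,"az": 0},
    {"claw": -1,"tx": 0,"ty": 0,"tz": 0.0006,"ax": 0,"ay": 0,"az": 0},
    {"claw": -1,"tx": 0,"ty": 0,"tz": 0,"ax": 0,"ay": 0,"az": 0},
    {"claw": -1,"tx": 0,"ty": 0,"tz": 0,"ax": 0,"ay": 0,"az": 0},
    {"claw": -1,"tx": 0,"ty": 0,"tz": 0,"ax": 0,"ay": 0,"az": 0},
  ],
)

```text
clock: 12.02
eef_pos: [0.5299, 0.3688, 0.0826]
ee_rot: [-0.0, 1.0, 0.0, 0.0]
wrist_force: [-0.6, 0.4, -1.8]
gripper_width: 0.0387
grip_force: 41.2
```

Not in contact yet, so I'm lowering a bit more.

Call:
send_rows(
  motion=[
    {"claw": -1,"tx": 0,"ty": 0,"tz": 0.0006,"ax": 0,"ay": 0,"az": 0},
    {"claw": -1,"tx": 0,"ty": 0,"tz": 0.0006,"ax": 0,"ay": 0,"az": 0},
    {"claw": -1,"tx": 0,"ty": 0,"tz": 0,"ax": 0,"ay": 0,"az": 0},
    {"claw": -1,"tx": 0,"ty": 0,"tz": 0,"ax": 0,"ay": 0,"az": 0},
    {"claw": -1,"tx": 0,"ty": 0,"tz": 0,"ax": 0,"ay": 0,"az": 0},
  ],
)

```text
clock: 12.43
eef_pos: [0.5301, 0.369, 0.0816]
ee_rot: [-0.0, 1.0, 0.0, 0.0]
wrist_force: [-0.1, 0.8, 1.0]
gripper_width: 0.0384
grip_force: 41.6
```

Call:
send_rows(
  motion=[
    {"claw": 0,"tx": 0,"ty": 0,"tz": 0,"ax": 0,"ay": 0,"az": 0},
    {"claw": 1,"tx": 0,"ty": 0,"tz": 0,"ax": 0,"ay": 0,"az": 0},
    {"claw": 1,"tx": 0,"ty": 0,"tz": 0,"ax": 0,"ay": 0,"az": 0},
    {"claw": 1,"tx": 0,"ty": 0,"tz": 0,"ax": 0,"ay": 0,"az": 0},
    {"claw": 1,"tx": 0,"ty": 0,"tz": -0.01,"ax": 0,"ay": 0,"az": 0},
  ],
)

```text
clock: 12.85
eef_pos: [0.5284, 0.368, 0.0894]
ee_rot: [-0.0, 1.0, -0.001, -0.002]
wrist_force: [-0.6, -0.2, -0.5]
gripper_width: 0.0852
grip_force: 0.0
```

Call:
send_rows(
  motion=[
    {"claw": 1,"tx": 0,"ty": 0,"tz": -0.02,"ax": 0,"ay": 0,"az": 0},
    {"claw": 1,"tx": 0,"ty": 0,"tz": -0.025,"ax": 0,"ay": 0,"az": 0},
    {"claw": 1,"tx": 0,"ty": 0,"tz": -0.02,"ax": 0,"ay": 0,"az": 0},
    {"claw": 1,"tx": 0.0034,"ty": -0.0168,"tz": 0,"ax": 0,"ay": 0,"az": 0},
    {"claw": 1,"tx": 0.0068,"ty": -0.0335,"tz": 0,"ax": 0,"ay": 0,"az": 0},
  ],
)

```text
clock: 13.27
eef_pos: [0.5214, 0.3209, 0.1596]
ee_rot: [-0.002, 1.0, 0.002, 0.003]
wrist_force: [-0.2, -1.3, -0.8]
gripper_width: 0.0852
grip_force: 0.0
```

Call:
send_rows(
  motion=[
    {"claw": 1,"tx": 0.0068,"ty": -0.0335,"tz": 0,"ax": 0,"ay": 0,"az": 0},
    {"claw": 1,"tx": 0.0068,"ty": -0.0335,"tz": 0,"ax": 0,"ay": 0,"az": 0},
    {"claw": 1,"tx": 0.0068,"ty": -0.0335,"tz": 0,"ax": 0,"ay": 0,"az": 0},
    {"claw": 1,"tx": 0.0068,"ty": -0.0335,"tz": 0,"ax": 0,"ay": 0,"az": 0},
    {"claw": 1,"tx": 0.0068,"ty": -0.0335,"tz": 0,"ax": 0,"ay": 0,"az": 0},
  ],
)

```text
clock: 13.68
eef_pos: [0.4854, 0.1496, 0.1573]
ee_rot: [-0.0, 1.0, -0.0, 0.001]
wrist_force: [0.3, -0.7, 0.9]
gripper_width: 0.0854
grip_force: 0.0
```

Call:
send_rows(
  motion=[
    {"claw": 1,"tx": 0.0068,"ty": -0.0335,"tz": 0,"ax": 0,"ay": 0,"az": 0},
    {"claw": 1,"tx": 0.0068,"ty": -0.0335,"tz": 0,"ax": 0,"ay": 0,"az": 0},
    {"claw": 1,"tx": 0.0068,"ty": -0.0335,"tz": 0,"ax": 0,"ay": 0,"az": 0},
    {"claw": 1,"tx": 0.0068,"ty": -0.0335,"tz": 0,"ax": 0,"ay": 0,"az": 0},
    {"claw": 1,"tx": 0.0034,"ty": -0.0168,"tz": 0,"ax": 0,"ay": 0,"az": 0},
  ],
)

```text
clock: 14.1
eef_pos: [0.4547, -0.0028, 0.1573]
ee_rot: [0.001, 1.0, -0.001, 0.001]
wrist_force: [1.4, -0.1, 0.2]
gripper_width: 0.085
grip_force: 0.0
```

```bash
python3 -c "
from h import *
d=wshot('w6');d=wshot('w6');print(d['pos'],d['rot']);wmeas(d,(0,0,640,400))"
```

```text
[ 0.45478583 -0.00426046  0.15732443] [ 1.25582226e-03  9.99998336e-01 -1.21710700e-03  5.18657938e-04]
orange cap px [615. 261.] xy 0.5246 0.3634 r 0.0397
orange ring px [615. 261.] xy 0.5846 0.5133 r 0.0559
orange cap px [572. 232.] xy 0.4823 0.2561 r 0.037
orange ring px [572. 232.] xy 0.5251 0.3622 r 0.052
yellow cap px [170. 263.] xy 0.5134 -0.1322 r 0.0357
yellow ring px [170. 263.] xy 0.5688 -0.1847 r 0.0503
yellow cap px [326. 208.] xy 0.4524 0.0005 r 0.0227
yellow ring px [326. 208.] xy 0.483 0.0022 r 0.0319
green cap px [ 36. 256.] xy 0.5146 -0.3418 r 0.0361
green ring px [ 36. 256.] xy 0.5706 -0.4799 r 0.0507
green cap px [ 80. 227.] xy 0.4734 -0.2424 r 0.0362
green ring px [ 80. 227.] xy 0.5125 -0.3398 r 0.0509
blue cap px [306. 316.] xy 0.5577 -0.0174 r 0.0357
blue ring px [306. 316.] xy 0.6312 -0.023 r 0.0502
blue cap px [636. 249.] xy 0.5173 0.4189 r 0.0543
blue ring px [636. 249.] xy 0.5743 0.5916 r 0.0765
blue cap px [171. 184.] xy 0.4325 -0.1239 r 0.0257
blue ring px [171. 184.] xy 0.455 -0.173 r 0.0361
```

View pics/w6.png

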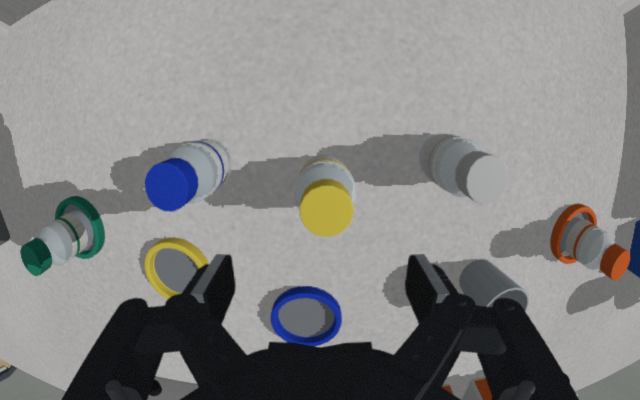

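Orange and green both stand in their rings. The yellow cap is at (326,208).

Call:
send_rows(
  motion=[
    {"claw": 1,"tx": 0.001,"ty": 0.0045,"tz": 0.013,"ax": 0,"ay": 0,"az": 0},
    {"claw": 1,"tx": 0,"ty": 0,"tz": 0.02,"ax": 0,"ay": 0,"az": 0},
    {"claw": 1,"tx": 0,"ty": 0,"tz": 0.02,"ax": 0,"ay": 0,"az": 0},
    {"claw": 1,"tx": 0,"ty": 0,"tz": 0.02,"ax": 0,"ay": 0,"az": 0},
    {"claw": 1,"tx": 0,"ty": 0,"tz": 0.01,"ax": 0,"ay": 0,"az": 0},
  ],
)

```text
clock: 14.62
eef_pos: [0.4531, 0.0059, 0.0717]
ee_rot: [-0.001, 1.0, 0.0, -0.001]
wrist_force: [-0.7, -0.0, -0.1]
gripper_width: 0.0854
grip_force: 0.0
```

Call:
send_rows(
  motion=[
    {"claw": 1,"tx": 0,"ty": 0,"tz": 0,"ax": 0,"ay": 0,"az": 0},
    {"claw": -1,"tx": 0,"ty": 0,"tz": 0,"ax": 0,"ay": 0,"az": 0},
    {"claw": -1,"tx": 0,"ty": 0,"tz": 0,"ax": 0,"ay": 0,"az": 0},
    {"claw": -1,"tx": 0,"ty": 0,"tz": 0,"ax": 0,"ay": 0,"az": 0},
    {"claw": -1,"tx": 0,"ty": 0,"tz": 0,"ax": 0,"ay": 0,"az": 0},
  ],
)

```text
clock: 15.03
eef_pos: [0.4554, 0.0043, 0.0747]
ee_rot: [-0.0, 1.0, -0.0, 0.001]
wrist_force: [-1.2, -2.0, 9.2]
gripper_width: 0.039
grip_force: 40.3
```

Call:
send_rows(
  motion=[
    {"claw": -1,"tx": 0,"ty": 0,"tz": 0,"ax": 0,"ay": 0,"az": 0},
    {"claw": -1,"tx": 0,"ty": 0,"tz": 0,"ax": 0,"ay": 0,"az": 0},
    {"claw": -1,"tx": 0,"ty": 0,"tz": -0.015,"ax": 0,"ay": 0,"az": 0},
    {"claw": -1,"tx": 0,"ty": 0,"tz": -0.03,"ax": 0,"ay": 0,"az": 0},
    {"claw": -1,"tx": 0,"ty": 0,"tz": -0.03,"ax": 0,"ay": 0,"az": 0},
  ],
)

```text
clock: 15.45
eef_pos: [0.4524, 0.0051, 0.148]
ee_rot: [-0.0, 1.0, 0.001, -0.002]
wrist_force: [1.3, -0.1, -3.2]
gripper_width: 0.0392
grip_force: 40.9
```

Call:
send_rows(
  motion=[
    {"claw": -1,"tx": 0,"ty": 0,"tz": -0.03,"ax": 0,"ay": 0,"az": 0},
    {"claw": -1,"tx": -0.0085,"ty": -0.0137,"tz": -0.02,"ax": 0,"ay": 0,"az": 0},
    {"claw": -1,"tx": -0.0169,"ty": -0.0274,"tz": -0.01,"ax": 0,"ay": 0,"az": 0},
    {"claw": -1,"tx": -0.0169,"ty": -0.0274,"tz": 0,"ax": 0,"ay": 0,"az": 0},
    {"claw": -1,"tx": -0.0169,"ty": -0.0274,"tz": 0,"ax": 0,"ay": 0,"az": 0},
  ],
)

```text
clock: 15.87
eef_pos: [0.5144, -0.0923, 0.2097]
ee_rot: [-0.001, 1.0, -0.0, 0.001]
wrist_force: [0.6, -0.9, -3.2]
gripper_width: 0.039
grip_force: 40.9
```

Call:
send_rows(
  motion=[
    {"claw": -1,"tx": -0.0169,"ty": -0.0274,"tz": 0,"ax": 0,"ay": 0,"az": 0},
    {"claw": -1,"tx": -0.0169,"ty": -0.0274,"tz": 0,"ax": 0,"ay": 0,"az": 0},
    {"claw": -1,"tx": -0.0169,"ty": -0.0274,"tz": 0,"ax": 0,"ay": 0,"az": 0},
    {"claw": -1,"tx": -0.0085,"ty": -0.0137,"tz": 0,"ax": 0,"ay": 0,"az": 0},
    {"claw": -1,"tx": 0,"ty": 0,"tz": 0,"ax": 0,"ay": 0,"az": 0},
  ],
)

```text
clock: 16.28
eef_pos: [0.5735, -0.1904, 0.2076]
ee_rot: [0.001, 1.0, -0.0, -0.0]
wrist_force: [-0.7, 1.1, -3.4]
gripper_width: 0.0388
grip_force: 41.0
```

Call:
send_rows(
  motion=[
    {"claw": -1,"tx": 0.001,"ty": -0.001,"tz": 0.015,"ax": 0,"ay": 0,"az": 0},
    {"claw": -1,"tx": 0,"ty": 0,"tz": 0.025,"ax": 0,"ay": 0,"az": 0},
    {"claw": -1,"tx": 0,"ty": 0,"tz": 0.025,"ax": 0,"ay": 0,"az": 0},
    {"claw": -1,"tx": 0,"ty": 0,"tz": 0.02,"ax": 0,"ay": 0,"az": 0},
    {"claw": -1,"tx": 0,"ty": 0,"tz": 0.015,"ax": 0,"ay": 0,"az": 0},
  ],
)

```text
clock: 16.7
eef_pos: [0.5698, -0.1865, 0.1057]
ee_rot: [-0.0, 1.0, 0.001, -0.002]
wrist_force: [-0.5, 0.4, -2.8]
gripper_width: 0.039
grip_force: 41.0
```

Call:
send_rows(
  motion=[
    {"claw": -1,"tx": 0,"ty": 0,"tz": 0.01,"ax": 0,"ay": 0,"az": 0},
    {"claw": -1,"tx": 0,"ty": 0,"tz": 0.006,"ax": 0,"ay": 0,"az": 0},
    {"claw": -1,"tx": 0,"ty": 0,"tz": 0.004,"ax": 0,"ay": 0,"az": 0},
    {"claw": -1,"tx": 0,"ty": 0,"tz": 0.002,"ax": 0,"ay": 0,"az": 0},
    {"claw": -1,"tx": 0,"ty": 0,"tz": 0.001,"ax": 0,"ay": 0,"az": 0},
  ],
)

```text
clock: 17.12
eef_pos: [0.5721, -0.1883, 0.0859]
ee_rot: [-0.0, 1.0, -0.0, 0.0]
wrist_force: [0.1, 0.0, -2.3]
gripper_width: 0.0388
grip_force: 41.0
```

Call:
send_rows(
  motion=[
    {"claw": -1,"tx": 0,"ty": 0,"tz": 0.0006,"ax": 0,"ay": 0,"az": 0},
    {"claw": -1,"tx": 0,"ty": 0,"tz": 0.0006,"ax": 0,"ay": 0,"az": 0},
    {"claw": -1,"tx": 0,"ty": 0,"tz": 0,"ax": 0,"ay": 0,"az": 0},
    {"claw": -1,"tx": 0,"ty": 0,"tz": 0,"ax": 0,"ay": 0,"az": 0},
    {"claw": -1,"tx": 0,"ty": 0,"tz": 0,"ax": 0,"ay": 0,"az": 0},
  ],
)

```text
clock: 17.53
eef_pos: [0.5718, -0.1882, 0.0844]
ee_rot: [-0.0, 1.0, -0.0, 0.0]
wrist_force: [-0.7, -1.1, -2.5]
gripper_width: 0.0391
grip_force: 41.0
```

Call:
send_rows(
  motion=[
    {"claw": -1,"tx": 0,"ty": 0,"tz": 0.001,"ax": 0,"ay": 0,"az": 0},
    {"claw": -1,"tx": 0,"ty": 0,"tz": 0.0007,"ax": 0,"ay": 0,"az": 0},
    {"claw": -1,"tx": 0,"ty": 0,"tz": 0.0005,"ax": 0,"ay": 0,"az": 0},
    {"claw": -1,"tx": 0,"ty": 0,"tz": 0.0005,"ax": 0,"ay": 0,"az": 0},
    {"claw": -1,"tx": 0,"ty": 0,"tz": 0,"ax": 0,"ay": 0,"az": 0},
  ],
)

```text
clock: 17.95
eef_pos: [0.5716, -0.1881, 0.0813]
ee_rot: [-0.0, 1.0, 0.0, -0.0]
wrist_force: [-0.6, 0.4, -2.6]
gripper_width: 0.0389
grip_force: 41.1
```

Call:
send_rows(
  motion=[
    {"claw": -1,"tx": 0,"ty": 0,"tz": 0.0005,"ax": 0,"ay": 0,"az": 0},
    {"claw": -1,"tx": 0,"ty": 0,"tz": 0.0005,"ax": 0,"ay": 0,"az": 0},
    {"claw": -1,"tx": 0,"ty": 0,"tz": 0,"ax": 0,"ay": 0,"az": 0},
    {"claw": -1,"tx": 0,"ty": 0,"tz": 0,"ax": 0,"ay": 0,"az": 0},
    {"claw": -1,"tx": 0,"ty": 0,"tz": 0,"ax": 0,"ay": 0,"az": 0},
  ],
)

```text
clock: 18.37
eef_pos: [0.5721, -0.1884, 0.081]
ee_rot: [-0.0, 1.0, -0.0, 0.0]
wrist_force: [-0.6, -0.2, 3.8]
gripper_width: 0.039
grip_force: 41.9
```

Call:
send_rows(
  motion=[
    {"claw": 0,"tx": 0,"ty": 0,"tz": 0,"ax": 0,"ay": 0,"az": 0},
    {"claw": 1,"tx": 0,"ty": 0,"tz": 0,"ax": 0,"ay": 0,"az": 0},
    {"claw": 1,"tx": 0,"ty": 0,"tz": 0,"ax": 0,"ay": 0,"az": 0},
    {"claw": 1,"tx": 0,"ty": 0,"tz": 0,"ax": 0,"ay": 0,"az": 0},
    {"claw": 1,"tx": 0,"ty": 0,"tz": -0.01,"ax": 0,"ay": 0,"az": 0},
  ],
)

```text
clock: 18.78
eef_pos: [0.57, -0.1872, 0.0884]
ee_rot: [-0.0, 1.0, 0.001, -0.002]
wrist_force: [0.7, 1.1, 0.2]
gripper_width: 0.0851
grip_force: 0.0
```

Call:
send_rows(
  motion=[
    {"claw": 1,"tx": 0,"ty": 0,"tz": -0.02,"ax": 0,"ay": 0,"az": 0},
    {"claw": 1,"tx": 0,"ty": 0,"tz": -0.025,"ax": 0,"ay": 0,"az": 0},
    {"claw": 1,"tx": 0,"ty": 0,"tz": -0.02,"ax": 0,"ay": 0,"az": 0},
    {"claw": 1,"tx": 0.0136,"ty": 0.0061,"tz": 0,"ax": 0,"ay": 0,"az": 0},
    {"claw": 1,"tx": 0.0273,"ty": 0.0122,"tz": 0,"ax": 0,"ay": 0,"az": 0},
  ],
)

```text
clock: 19.2
eef_pos: [0.5335, -0.1717, 0.1585]
ee_rot: [-0.0, 1.0, -0.002, 0.003]
wrist_force: [-0.3, -0.4, 0.0]
gripper_width: 0.0851
grip_force: 0.0
```

Call:
send_rows(
  motion=[
    {"claw": 1,"tx": 0.0273,"ty": 0.0122,"tz": 0,"ax": 0,"ay": 0,"az": 0},
    {"claw": 1,"tx": 0.0273,"ty": 0.0122,"tz": 0,"ax": 0,"ay": 0,"az": 0},
    {"claw": 1,"tx": 0.0273,"ty": 0.0122,"tz": 0,"ax": 0,"ay": 0,"az": 0},
    {"claw": 1,"tx": 0.0136,"ty": 0.0061,"tz": 0,"ax": 0,"ay": 0,"az": 0},
    {"claw": 1,"tx": 0,"ty": 0,"tz": 0,"ax": 0,"ay": 0,"az": 0},
  ],
)

```text
clock: 19.62
eef_pos: [0.4329, -0.1256, 0.1557]
ee_rot: [-0.0, 1.0, 0.0, -0.0]
wrist_force: [0.2, -0.3, 0.4]
gripper_width: 0.0857
grip_force: 0.0
```

Call:
send_rows(
  motion=[
    {"claw": 1,"tx": 0,"ty": 0,"tz": 0,"ax": 0,"ay": 0,"az": 0},
    {"claw": 1,"tx": 0,"ty": 0,"tz": 0,"ax": 0,"ay": 0,"az": 0},
    {"claw": 1,"tx": 0,"ty": 0,"tz": 0,"ax": 0,"ay": 0,"az": 0},
    {"claw": 1,"tx": 0,"ty": 0,"tz": 0,"ax": 0,"ay": 0,"az": 0},
    {"claw": 1,"tx": 0,"ty": 0,"tz": 0,"ax": 0,"ay": 0,"az": 0},
  ],
)

```text
clock: 20.03
eef_pos: [0.4357, -0.1275, 0.1553]
ee_rot: [-0.0, 1.0, 0.0, -0.0]
wrist_force: [-0.5, -0.7, 0.3]
gripper_width: 0.0855
grip_force: 0.0
```

```bash
python3 -c "
from h import *
d=wshot('w7');print(d['pos'],d['rot']);wmeas(d,(0,0,640,400))"
```

```text
[ 0.4356874  -0.12746501  0.15528757] [-1.09504824e-04  9.99999986e-01  8.03929720e-05 -1.00534669e-04]
orange cap px [473. 394.] xy 0.6876 0.068 r 0.0418
orange ring px [473. 394.] xy 0.8232 0.1486 r 0.059
orange cap px [576. 365.] xy 0.6838 0.2612 r 0.0524
orange ring px [576. 365.] xy 0.8178 0.4215 r 0.0739
orange cap px [612. 241.] xy 0.4773 0.217 r 0.0398
orange ring px [612. 241.] xy 0.5262 0.359 r 0.0561
yellow cap px [254. 336.] xy 0.5635 -0.1902 r 0.0264
yellow ring px [254. 336.] xy 0.6478 -0.2161 r 0.0373
yellow cap px [271. 283.] xy 0.5063 -0.1702 r 0.0341
yellow ring px [271. 283.] xy 0.5672 -0.1877 r 0.0481
green cap px [107. 283.] xy 0.5141 -0.3454 r 0.0324
green ring px [107. 283.] xy 0.5781 -0.4351 r 0.0457
green cap px [152. 239.] xy 0.4678 -0.28 r 0.0344
green ring px [152. 239.] xy 0.5128 -0.3428 r 0.0485
blue cap px [385. 325.] xy 0.5512 -0.0578 r 0.0357
blue ring px [385. 325.] xy 0.6306 -0.029 r 0.0504
blue cap px [318. 207.] xy 0.4324 -0.1286 r 0.0227
blue ring px [318. 207.] xy 0.4628 -0.1289 r 0.032
```

View pics/w7.png

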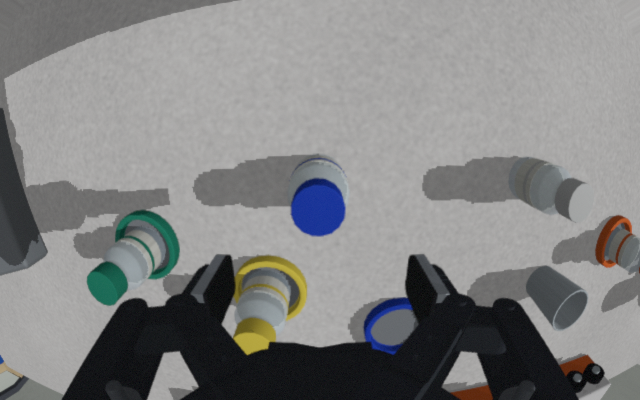

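Yellow is in its ring, cap at (254,336). The blue cap is at (318,207).

Call:
send_rows(
  motion=[
    {"claw": 1,"tx": 0.0017,"ty": -0.001,"tz": 0.011,"ax": 0,"ay": 0,"az": 0},
    {"claw": 1,"tx": 0,"ty": 0,"tz": 0.02,"ax": 0,"ay": 0,"az": 0},
    {"claw": 1,"tx": 0,"ty": 0,"tz": 0.02,"ax": 0,"ay": 0,"az": 0},
    {"claw": 1,"tx": 0,"ty": 0,"tz": 0.02,"ax": 0,"ay": 0,"az": 0},
    {"claw": 1,"tx": 0,"ty": 0,"tz": 0.01,"ax": 0,"ay": 0,"az": 0},
  ],
)

```text
clock: 20.5
eef_pos: [0.4317, -0.1272, 0.0714]
ee_rot: [-0.0, 1.0, 0.001, -0.002]
wrist_force: [-1.2, 0.1, 0.5]
gripper_width: 0.0855
grip_force: 0.0
```

Call:
send_rows(
  motion=[
    {"claw": 1,"tx": 0,"ty": 0,"tz": 0,"ax": 0,"ay": 0,"az": 0},
    {"claw": -1,"tx": 0,"ty": 0,"tz": 0,"ax": 0,"ay": 0,"az": 0},
    {"claw": -1,"tx": 0,"ty": 0,"tz": 0,"ax": 0,"ay": 0,"az": 0},
    {"claw": -1,"tx": 0,"ty": 0,"tz": 0,"ax": 0,"ay": 0,"az": 0},
    {"claw": -1,"tx": 0,"ty": 0,"tz": 0,"ax": 0,"ay": 0,"az": 0},
  ],
)

```text
clock: 20.92
eef_pos: [0.4345, -0.1288, 0.0757]
ee_rot: [-0.0, 1.0, -0.001, 0.001]
wrist_force: [-2.0, -1.3, 15.5]
gripper_width: 0.0391
grip_force: 40.9
```

Call:
send_rows(
  motion=[
    {"claw": -1,"tx": 0,"ty": 0,"tz": 0,"ax": 0,"ay": 0,"az": 0},
    {"claw": -1,"tx": 0,"ty": 0,"tz": 0,"ax": 0,"ay": 0,"az": 0},
    {"claw": -1,"tx": 0,"ty": 0,"tz": -0.015,"ax": 0,"ay": 0,"az": 0},
    {"claw": -1,"tx": 0,"ty": 0,"tz": -0.03,"ax": 0,"ay": 0,"az": 0},
    {"claw": -1,"tx": 0,"ty": 0,"tz": -0.03,"ax": 0,"ay": 0,"az": 0},
  ],
)

```text
clock: 21.33
eef_pos: [0.4322, -0.1274, 0.1495]
ee_rot: [-0.0, 1.0, 0.001, -0.001]
wrist_force: [1.4, -0.0, -3.1]
gripper_width: 0.0382
grip_force: 40.7
```

Call:
send_rows(
  motion=[
    {"claw": -1,"tx": 0,"ty": 0,"tz": -0.03,"ax": 0,"ay": 0,"az": 0},
    {"claw": -1,"tx": -0.0144,"ty": 0.0073,"tz": -0.02,"ax": 0,"ay": 0,"az": 0},
    {"claw": -1,"tx": -0.0287,"ty": 0.0146,"tz": -0.01,"ax": 0,"ay": 0,"az": 0},
    {"claw": -1,"tx": -0.0287,"ty": 0.0146,"tz": 0,"ax": 0,"ay": 0,"az": 0},
    {"claw": -1,"tx": -0.0287,"ty": 0.0146,"tz": 0,"ax": 0,"ay": 0,"az": 0},
  ],
)

```text
clock: 21.75
eef_pos: [0.5358, -0.0767, 0.2112]
ee_rot: [0.0, 1.0, -0.001, 0.002]
wrist_force: [0.7, -0.1, -3.1]
gripper_width: 0.0382
grip_force: 40.7
```

Call:
send_rows(
  motion=[
    {"claw": -1,"tx": -0.0287,"ty": 0.0146,"tz": 0,"ax": 0,"ay": 0,"az": 0},
    {"claw": -1,"tx": -0.0144,"ty": 0.0073,"tz": 0,"ax": 0,"ay": 0,"az": 0},
    {"claw": -1,"tx": 0,"ty": 0,"tz": 0,"ax": 0,"ay": 0,"az": 0},
    {"claw": -1,"tx": 0,"ty": 0,"tz": 0,"ax": 0,"ay": 0,"az": 0},
    {"claw": -1,"tx": 0,"ty": 0,"tz": 0,"ax": 0,"ay": 0,"az": 0},
  ],
)

```text
clock: 22.17
eef_pos: [0.5762, -0.0552, 0.209]
ee_rot: [-0.0, 1.0, 0.0, -0.001]
wrist_force: [-0.4, -0.2, -2.0]
gripper_width: 0.038
grip_force: 40.8
```

```bash
python3 -c "
from h import *
d=wshot('w8');print(d['pos'],d['rot']);wmeas(d,(0,0,640,400))" | grep -v cap
```

```text
[ 0.57618724 -0.05515389  0.20903545] [-2.75151317e-04  9.99999717e-01  4.25272031e-06 -7.00565484e-04]
orange ring px [543. 307.] xy 0.8088 0.3626 r 0.1037
orange ring px [627. 163.] xy 0.5394 0.5009 r 0.0488
orange ring px [583. 150.] xy 0.5283 0.362 r 0.0516
yellow ring px [181. 187.] xy 0.5947 -0.2347 r 0.0342
yellow ring px [223. 165.] xy 0.5715 -0.1864 r 0.0464
green ring px [ 67. 146.] xy 0.5257 -0.439 r 0.0411
green ring px [118. 133.] xy 0.5163 -0.3423 r 0.0485
blue ring px [338. 238.] xy 0.6699 -0.0413 r 0.0855
```

View pics/w8.png

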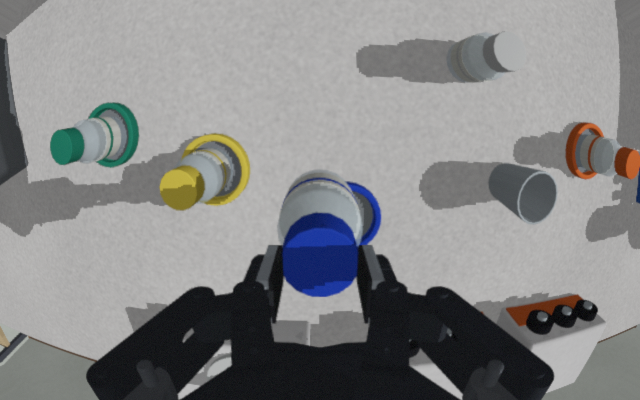

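The blue bottle is held, cap at (320,255). Its ring is partly hidden behind it, with the right edge at about (381,215).

```bash
python3 -c "
from h import *
d=load('w8')
hsv=cv2.cvtColor(d['color'],cv2.COLOR_RGB2HSV);m=cv2.inRange(hsv,(108,110,50),(130,255,255))
pts=[]
for r in range(184,244):
  c=np.where(m[r,:400])[0]
  if len(c) and c[-1]>362: pts.append(wray(d,(c[-1]+.5,r),.018)[:2])
P=np.array(pts);print(len(P))
f=least_squares(lambda c:np.hypot(*(P-c).T)-.046,[.634,-.026],loss='soft_l1',f_scale=.001);print(f.x,np.abs(f.fun).max())
"
```

```text
57
[ 0.63530515 -0.02435542] 0.0009048442610650326
```

Call:
send_rows(
  motion=[
    {"claw": -1,"tx": -0.02,"ty": 0.0102,"tz": 0,"ax": 0,"ay": 0,"az": 0},
    {"claw": -1,"tx": -0.02,"ty": 0.0102,"tz": 0,"ax": 0,"ay": 0,"az": 0},
    {"claw": -1,"tx": -0.02,"ty": 0.0102,"tz": 0,"ax": 0,"ay": 0,"az": 0},
    {"claw": -1,"tx": 0,"ty": 0,"tz": 0.015,"ax": 0,"ay": 0,"az": 0},
    {"claw": -1,"tx": 0,"ty": 0,"tz": 0.025,"ax": 0,"ay": 0,"az": 0},
  ],
)

```text
clock: 22.63
eef_pos: [0.6397, -0.0252, 0.1727]
ee_rot: [-0.0, 1.0, -0.001, 0.004]
wrist_force: [0.3, -0.5, -3.1]
gripper_width: 0.0384
grip_force: 40.9
```

Call:
send_rows(
  motion=[
    {"claw": -1,"tx": 0,"ty": 0,"tz": 0.025,"ax": 0,"ay": 0,"az": 0},
    {"claw": -1,"tx": 0,"ty": 0,"tz": 0.02,"ax": 0,"ay": 0,"az": 0},
    {"claw": -1,"tx": 0,"ty": 0,"tz": 0.015,"ax": 0,"ay": 0,"az": 0},
    {"claw": -1,"tx": 0,"ty": 0,"tz": 0.01,"ax": 0,"ay": 0,"az": 0},
    {"claw": -1,"tx": 0,"ty": 0,"tz": 0.005,"ax": 0,"ay": 0,"az": 0},
  ],
)

```text
clock: 23.05
eef_pos: [0.6356, -0.025, 0.0929]
ee_rot: [0.0, 1.0, 0.0, -0.001]
wrist_force: [0.5, -0.7, -3.0]
gripper_width: 0.0382
grip_force: 40.9
```

Call:
send_rows(
  motion=[
    {"claw": -1,"tx": 0,"ty": 0,"tz": 0.004,"ax": 0,"ay": 0,"az": 0},
    {"claw": -1,"tx": 0,"ty": 0,"tz": 0.003,"ax": 0,"ay": 0,"az": 0},
    {"claw": -1,"tx": 0,"ty": 0,"tz": 0.002,"ax": 0,"ay": 0,"az": 0},
    {"claw": -1,"tx": 0,"ty": 0,"tz": 0.001,"ax": 0,"ay": 0,"az": 0},
    {"claw": -1,"tx": 0,"ty": 0,"tz": 0,"ax": 0,"ay": 0,"az": 0},
  ],
)

```text
clock: 23.47
eef_pos: [0.6374, -0.0246, 0.0849]
ee_rot: [-0.0, 1.0, -0.0, 0.0]
wrist_force: [-0.1, 0.5, -3.4]
gripper_width: 0.038
grip_force: 40.9
```

Call:
send_rows(
  motion=[
    {"claw": -1,"tx": 0,"ty": 0,"tz": 0.0005,"ax": 0,"ay": 0,"az": 0},
    {"claw": -1,"tx": 0,"ty": 0,"tz": 0.0005,"ax": 0,"ay": 0,"az": 0},
    {"claw": -1,"tx": 0,"ty": 0,"tz": 0.0005,"ax": 0,"ay": 0,"az": 0},
    {"claw": -1,"tx": 0,"ty": 0,"tz": 0,"ax": 0,"ay": 0,"az": 0},
    {"claw": -1,"tx": 0,"ty": 0,"tz": 0,"ax": 0,"ay": 0,"az": 0},
  ],
)

```text
clock: 23.88
eef_pos: [0.6371, -0.0245, 0.0829]
ee_rot: [-0.0, 1.0, -0.0, 0.0]
wrist_force: [-0.5, -0.1, -3.6]
gripper_width: 0.038
grip_force: 40.9
```

Call:
send_rows(
  motion=[
    {"claw": -1,"tx": 0,"ty": 0,"tz": 0.0005,"ax": 0,"ay": 0,"az": 0},
    {"claw": -1,"tx": 0,"ty": 0,"tz": 0.0005,"ax": 0,"ay": 0,"az": 0},
    {"claw": -1,"tx": 0,"ty": 0,"tz": 0.0003,"ax": 0,"ay": 0,"az": 0},
    {"claw": -1,"tx": 0,"ty": 0,"tz": 0,"ax": 0,"ay": 0,"az": 0},
    {"claw": -1,"tx": 0,"ty": 0,"tz": 0,"ax": 0,"ay": 0,"az": 0},
  ],
)

```text
clock: 24.3
eef_pos: [0.6375, -0.0246, 0.0821]
ee_rot: [-0.0, 1.0, -0.0, 0.0]
wrist_force: [-0.8, -0.1, 1.8]
gripper_width: 0.0383
grip_force: 41.8
```

Contact. I'll release, rise and check the result.

Call:
send_rows(
  motion=[
    {"claw": 0,"tx": 0,"ty": 0,"tz": 0,"ax": 0,"ay": 0,"az": 0},
    {"claw": 1,"tx": 0,"ty": 0,"tz": 0,"ax": 0,"ay": 0,"az": 0},
    {"claw": 1,"tx": 0,"ty": 0,"tz": 0,"ax": 0,"ay": 0,"az": 0},
    {"claw": 1,"tx": 0,"ty": 0,"tz": 0,"ax": 0,"ay": 0,"az": 0},
    {"claw": 1,"tx": 0,"ty": 0,"tz": -0.01,"ax": 0,"ay": 0,"az": 0},
  ],
)

```text
clock: 24.72
eef_pos: [0.6354, -0.0241, 0.0897]
ee_rot: [-0.0, 1.0, 0.0, -0.002]
wrist_force: [0.1, 1.2, 0.1]
gripper_width: 0.0853
grip_force: 0.0
```

Call:
send_rows(
  motion=[
    {"claw": 1,"tx": 0,"ty": 0,"tz": -0.02,"ax": 0,"ay": 0,"az": 0},
    {"claw": 1,"tx": 0,"ty": 0,"tz": -0.03,"ax": 0,"ay": 0,"az": 0},
    {"claw": 1,"tx": 0,"ty": 0,"tz": -0.035,"ax": 0,"ay": 0,"az": 0},
    {"claw": 1,"tx": 0,"ty": 0,"tz": -0.035,"ax": 0,"ay": 0,"az": 0},
    {"claw": 1,"tx": 0.02,"ty": 0,"tz": -0.02,"ax": 0,"ay": 0,"az": 0},
  ],
)

```text
clock: 25.13
eef_pos: [0.6205, -0.0251, 0.2372]
ee_rot: [-0.0, 1.0, -0.001, 0.004]
wrist_force: [0.2, 0.2, 0.2]
gripper_width: 0.0853
grip_force: 0.0
```

Call:
send_rows(
  motion=[
    {"claw": 1,"tx": 0.03,"ty": 0,"tz": 0,"ax": 0,"ay": 0,"az": 0},
    {"claw": 1,"tx": 0.04,"ty": 0,"tz": 0,"ax": 0,"ay": 0,"az": 0},
    {"claw": 1,"tx": 0.04,"ty": 0,"tz": 0,"ax": 0,"ay": 0,"az": 0},
    {"claw": 1,"tx": 0.03,"ty": 0,"tz": 0,"ax": 0,"ay": 0,"az": 0},
    {"claw": 1,"tx": 0.02,"ty": 0,"tz": 0,"ax": 0,"ay": 0,"az": 0},
  ],
)

```text
clock: 25.55
eef_pos: [0.4545, -0.0241, 0.2321]
ee_rot: [-0.0, 1.0, -0.0, 0.0]
wrist_force: [0.3, 0.0, 0.5]
gripper_width: 0.0854
grip_force: 0.0
```

```bash
python3 -c "
from h import *
from workcell import robot
d=wshot('w9');s=robot.get_image('side')['color'][90:350,220:420,::-1];s=cv2.resize(s,None,fx=2,fy=2)
o=np.zeros((520,800,3),np.uint8);o[:,:400]=s;w=cv2.resize(d['color'][:,:,::-1],(400,250));o[:250,400:]=w;t=robot.get_image('top')['color'][120:280,150:470,::-1];o[260:460,400:]=cv2.resize(t,(400,200));cv2.imwrite('pics/f.png',o)"
```

```text
(no output)
```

View pics/f.png

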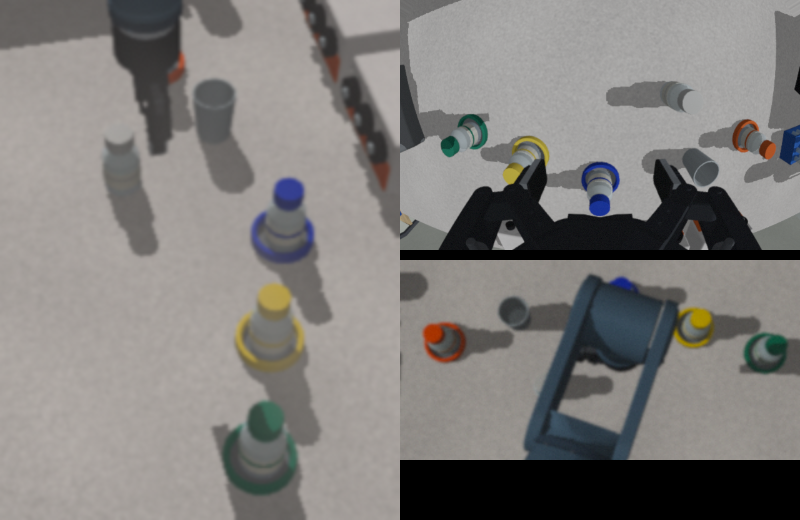

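All four bottles stand upright in their rings. In the composite, blue is at (289,195), yellow at (274,300), green at (266,420) and orange at (434,336). The white bottle and the beaker are still standing where they were.

```bash
python3 -c "
from workcell import robot
print(robot.hand_in())"
```

```text
the job is handed in; nothing more can be done
None
```

I handed the job in at about 26 s: all four bottles stand upright in their colour-matched stands, and the white-capped bottle and the beaker are standing where they were; the hand-in returned no verdict.

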